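# Clamp a freshly backed badge under the twist-lock plunger of a bonding jig

### The job

A magnet back has just been stuck on the badge in the jig and must be clamped while it bonds. Turn the red grip of the telescoping plunger anticlockwise to the green dot to free it, slide it straight down until its rubber foot presses on the magnet back with about 10 N (never as much as 20 N), and, still pressing, turn the grip clockwise fully back to the red dot so that it stays locked and keeps pressing when you let go. Do not shift the badge or disturb the other things on the table.

Things in the scene. Friction and masses are not known exactly. Their poses are not given: they have to be found in the camera images.
- grip (a point): Centre of the red grip bar on top of the plunger, on its vertical axis, 0.228 to 0.240 m high at the start, 0.188 to 0.216 m when clamped. Bar 50 mm long (its x axis), 18 mm thick (y), 34 mm tall (z): pinch it across the 18 mm from above. A white dot and stripe mark its +x end, the pointer. Under it a 21 mm collar ends 23 mm below this point, then the bare 16 mm steel rod goes down into the outer tube.
- plunger: The telescope's inner section (bar, rod, foot): slides up and down and turns; origin at the bar's centre. Free, it slides with an even drag of about 2 N, holds its own weight (1.4 N) and stays where left. Below, a threaded stem, screwed in or out by the last user, carries a black rubber foot (16 mm across): its underside is 149 to 162 mm below the origin, to be felt or seen. The rubber yields 1 mm per 8 N.
- twist (a joint): Turn of the plunger in rad, positive clockwise from above: 0 = pointer at the green dot, free (a stop); 1.4 = pointer at the red dot, fully locked (a stop). An inner eccentric binds from 0.9 on, more and more firmly up to 1.4; turning it there takes up to 0.5 N m. Below 0.55 it slides freely; from 1.1 on it is properly locked and holds over 20 N. It starts locked, at 1.2 to 1.38.
- flange (a point): Centre of the top of the outer tube's round steel flange (68 mm across, 145 mm above the table), on the plunger's axis. On it lie the green and the red dot, 29 mm out: green 0.7 rad to the left (anticlockwise) of the jig's +x axis, red 0.7 rad to the right. Bar and fingers stay above it: when clamped the bar's centre is still at least 43 mm higher.
- jig: The bonding jig, fixed on the table: black base plate 120 x 165 x 14 mm, a 25 mm steel column 80 mm from the plunger's axis (towards its +y), a black arm 107 to 141 mm high in whose round head the steel outer tube (34 mm across, 97 to 145 mm high) is seated. Apart from the plunger nothing of it is taller than the flange. Origin on the table straight under the plunger's axis, z up.
- nest: Round aluminium nest, 68 mm across, fixed on the base plate under the plunger, screwed in to a height that differs from job to job. Origin at its underside on the axis; a 60 mm wide recess in it, with its floor 22 mm and its rim 27 mm above the origin, holds the badge.
- badge: The loose badge (56 mm across, 30 g), lying face down in the nest, with the black magnet back (44 x 16 x 6 mm) across its middle, along its x axis. Origin at the centre of its underside; the top of the magnet back is 13 mm above it.
- badge_blue: Bystander: finished blue badge with a white middle, 56 mm across, 7 mm thick, loose on the table; origin at its underside.
- badge_yellow: Bystander: finished yellow badge with a white middle, 56 mm across, 7 mm thick, loose on the table; origin at its underside.
- badge_shell: Bystander: bare steel badge shell, 56 mm across, 7 mm thick, loose on the table; origin at its underside.
- spare_nest: Bystander: spare aluminium nest, 68 mm across, 27 mm tall, loose on the table; origin at its underside.
- tape_roll: Bystander: yellow ring of tape, 84 mm across, 19 mm tall, lying on the table; origin at its underside.
- magnet_tin: Bystander: round steel tin, 66 mm across, 45 mm tall, on the table; origin at its underside.
- screwdriver: Bystander: screwdriver with a red handle lying on the table beyond the jig; origin at its underside.
Things that resemble listed ones, but are neither listed nor needed, are in the scene too. What is shaped like the jig but purple is not meant.

How it is judged:
By the outcome, as a careful person would: the job done as asked, in the order asked, and still so for the second after the job is handed in, with the robot touching nothing.
It also fails if it takes over 54 s, if anything falls off the work surface, if the arm or the gripper's body presses on something with over 40 N, if the wrist force passes 120 N, or if a joint passes its speed limit or range.

### The arm

A 7-joint arm with a two-finger parallel gripper is mounted at the origin on the work surface. World frame = base frame: x ahead of the robot, y to its left, z up, the work surface at z = 0. Lengths are in m, angles in rad, forces in N, time in s.
With the tool pointing down it reaches from about 0.4 to 0.85 m from the base axis. Payload 10.4 kg.
Tool frame: the origin (TCP) lies between the finger pads; the fingertips stand manip.tcp_to_tips ahead of it and the grasp point (between the pads) lies 2 mm behind it (manip.tcp_to_tips is the distance from the TCP to the fingertips, in m); y points along the fingers, z is the direction in which the jaws open and shut, and the axes are right-handed (so a half turn about y gives the same grasp; the last joint's range is limited). The gripper opens to 85 mm and grips with 20 to 120 N. Pads are 22 mm wide; open, the fingers measure 114 mm over their backs; the gripper's body (76 mm by 85 mm) begins 54 mm behind the grasp point. The pads swing forward as they close: fully open they stand 13 mm farther back than shut.
Start: joints at [1.167, 0.332, -0.065, 1.46, 0.022, 1.35, -0.088], TCP at [0.232, -0.58, 0.212] pointing down, gripper open.
Joint ranges: [-2.6, 2.6], [-0.5, 2.12], [-1.47, 1.34], [0.16, 2.42], [-1.27, 4.41], [0.06, 2.06], [-2.6, 2.6]. Speed limits (rad/s): [2.22, 2.22, 2.79, 2.79, 3.14, 3.14, 3.14].

### API

Orientations are given as a unit quaternion [x, y, z, w].
In Python, from workcell import manip gives the robot as it stands. The module is installed in compiled form; this text tells all that it offers.
- The arm moves only by the tool move_arm, never from a script. Its argument "increments" is a list of rows, each an object with "offset": the shift along the tool's x, y, z in m, a list of three; "yaw": the turn about the tool's y in degrees; "jaw": the closure in counts, from 0 (fully open) to 255 (shut). In form: [{"offset": [tx, ty, tz], "yaw": yaw, "jaw": jaw}, ...]. A call has 1 to 10 rows; each row is the pose to reach, as a shift and turn from the pose measured when the call began, along the tool's axes at that moment; what a row does not reach only later rows make up. A row lasts 1/12 s, in which the tool goes at most 41.7 mm and 7.16 degrees, less where a joint would pass 70% of its speed; a pose out of reach is approached as far as the arm can. A call with a gripper value outside its range is refused whole. The fingers move at their own pace and stop on an object; "squeeze" is the grip in N (left out, the last holds). Time passes only in rows, so rows that repeat a pose let the fingers close. It gives the time, the measured TCP pose, the force and the opening at its end, in the units of the state.
- manip.get_obs(): the state, without advancing time (a new reading comes with each control period).
- manip.camera(name): name is "scene" or "top"; returns a dict with "pixels" (420x560x3 uint8, red, green, blue), "depth" (420x560 float32, m along the optical axis (not along the pixel's ray), 0 where there is no reading), "intrinsics" (3x3 intrinsics, pixels), "R" (3x3) and "t" (3): a world point X has camera coordinates R X + t. Camera axes: x right, y down, z forward; pixel columns grow to the right and rows downward; lengths in m; the calibration is good to about 2 mm. A picture is of the moment at which its call begins.
- manip.hand_in(): hands the job in, once; it reports no verdict.
Trained networks look in a picture, given as the dict that the camera call returned (one of the last four; its "shot" number tells which), for a name from the list of things; names that differ only in an ending like _2 or _b are one class to them, and where a whole thing is asked for, a point or a joint stands for the part that bears it (a point fixed in the world has none). Each returns a list of dicts, best first, with "confidence" (0 to 1); they miss things now and then, are a little off and sometimes report something else, mostly with a low value. They report only what shows in the picture. A call takes as long as a camera call. They do not tell look-alikes from the thing itself.
- manip.recognise(picture, query): "bbox" ([left, top, right, bottom] in pixels, round what is visible of it).
- manip.spot_point(picture, query): "centre" ([column, row] in pixels: a listed point, or the origin of a listed thing).
The state is a dict: "clock": time; "joint_pos": joint angles; "joint_velocities": joint speeds; "tau": joint torques, N m; "position": TCP position; "ee_rot": TCP orientation; "ft_force": force on the tool from outside, world axes, zero at the start; "torque": the same for the moment, N m; "grip_width": opening from 0.0 (shut) to 1.0 (fully open).
Only numpy, scipy, OpenCV 4.12 (cv2) and the standard library are available. Lean on these libraries where they do the work, as an engineer would, in place of code of your own. Each camera call takes 0.05 s, during which the arm holds its last target. There are 200 camera calls.

## Working session

There is one attempt and no reset: what is moved stays moved. The work goes in short steps, Python scripts to look and compute and a tool call to move; the robot and the scene stay as the last step left them, time stands still between calls to the robot, and variables do not carry over. Pictures are saved under pics/ and viewed, about 8 in all and at most 12, crops included, and the job is handed in when it is done.

Besides the shell and the picture viewer there is one more tool, called after "Emit:" as name(argument=value, ...) on one line, values as JSON. move_arm: Moves the arm, as the interface text tells. Its arguments: {"type":"object","properties":{"increments":{"type":"array","items":{"type":"object","properties":{"offset":{"type":"array","items":{"type":"number"}},"yaw":{"type":"number"},"jaw":{"type":"number"}}}},"squeeze":{"type":"number"}},"required":["increments"]}

```bash
mkdir -p pics; cat > h.py <<'E'
import numpy as np, cv2
from workcell import manip
from scipy.spatial.transform import Rotation as Ro
def save(p,n,crop=None,s=1):
    im=p["pixels"][:,:,::-1]
    if crop: l,t,r,b=crop; im=im[t:b,l:r]
    cv2.imwrite("pics/"+n,cv2.resize(im,None,fx=s,fy=s,interpolation=cv2.INTER_CUBIC))
def ray(p,u,v):
    d=np.linalg.inv(p["intrinsics"])@[u,v,1]; return -p["R"].T@p["t"], p["R"].T@d
def at_z(p,u,v,z):
    o,d=ray(p,u,v); return o+d*(z-o[2])/d[2]
def by_depth(p,u,v):
    o,d=ray(p,u,v); return o+d*p["depth"][int(round(v)),int(round(u))]
def proj(p,X):
    c=p["R"]@np.array(X)+p["t"]; q=p["intrinsics"]@c; return q[:2]/q[2]
E
python3 - <<'E'
from h import *
np.set_printoptions(precision=4,suppress=True)
o=manip.get_obs(); print({k:np.round(v,3) for k,v in o.items()}, manip.tcp_to_tips)
print(Ro.from_quat(o["ee_rot"]).as_matrix())
for n in("scene","top"):
    p=manip.camera(n); save(p,n+"0.png",s=1.4)
    print(n,-p["R"].T@p["t"],p["intrinsics"][0,0])
    for q in("grip","flange","jig","nest","badge"):
        for r in manip.spot_point(p,q)[:3]:
            print(q,np.round(r["centre"]),round(r["confidence"],2),by_depth(p,*r["centre"]), at_z(p,*r["centre"],dict(grip=.234,flange=.145).get(q,0)))
E
```

```text
{'clock': np.float64(0.0), 'joint_pos': array([ 1.167,  0.333, -0.065,  1.461,  0.022,  1.35 , -0.088]), 'joint_velocities': array([ 0.001,  0.001, -0.001,  0.001, -0.001,  0.002,  0.001]), 'tau': array([ -0.   , -62.545,   0.049, -39.16 ,   0.016,   0.01 ,  -0.   ]), 'position': array([ 0.232, -0.58 ,  0.212]), 'ee_rot': array([-0.134,  0.695, -0.694,  0.134]), 'ft_force': array([ 0.385, -0.163,  0.081]), 'torque': array([-0.01 , -0.026, -0.004]), 'grip_width': np.float64(1.001)} 0.017
[[-0.9283 -0.0006  0.3717]
 [-0.3717  0.0012 -0.9283]
 [ 0.0001 -1.     -0.0014]]
scene [1.2774 0.0231 1.3568] 546.6019838129223
grip [200. 146.] 0.79 [ 0.3736 -0.2363  0.1857] [ 0.4108 -0.2256  0.234 ]
grip [285. 229.] 0.68 [ 0.5427 -0.0025  0.0435] [0.6493 0.0012 0.234 ]
grip [286. 182.] 0.57 [0.5308 0.0014 0.2544] [0.517 0.001 0.234]
flange [286. 205.] 0.78 [ 0.5305 -0.0008  0.1494] [ 0.5278 -0.0008  0.145 ]
flange [339. 138.] 0.67 [0.3087 0.1425 0.1537] [0.3017 0.1434 0.145 ]
flange [204. 150.] 0.56 [ 0.3789 -0.2252  0.1768] [ 0.3547 -0.2319  0.145 ]
jig [206. 180.] 0.79 [ 0.3655 -0.242   0.0141] 
[... 519 characters left out ...]
26.] 0.59 [ 0.5219 -0.0032  0.2544] [ 0.5231 -0.0032  0.234 ]
grip [374. 292.] 0.57 [ 0.3557 -0.2354  0.1962] [ 0.3585 -0.2285  0.234 ]
grip [226. 317.] 0.5 [0.2986 0.1365 0.1995] [0.3028 0.1327 0.234 ]
flange [368. 289.] 0.79 [ 0.3628 -0.2212  0.1957] [ 0.3592 -0.2298  0.145 ]
flange [224. 314.] 0.69 [0.3064 0.1421 0.1954] [0.3006 0.1479 0.145 ]
flange [278. 227.] 0.62 [0.5198 0.0026 0.2502] [0.5256 0.0032 0.145 ]
jig [279. 231.] 0.97 [0.5096 0.0006 0.2503] [0.5213 0.0016 0.    ]
jig [232. 308.] 0.83 [0.3166 0.126  0.1436] [0.3019 0.1401 0.    ]
jig [363. 288.] 0.66 [ 0.3597 -0.217   0.1337] [ 0.3504 -0.2383  0.    ]
badge [280. 226.] 0.42 [ 0.5212 -0.0032  0.2544] [ 0.5355 -0.003   0.    ]
```

View pics/scene0.png

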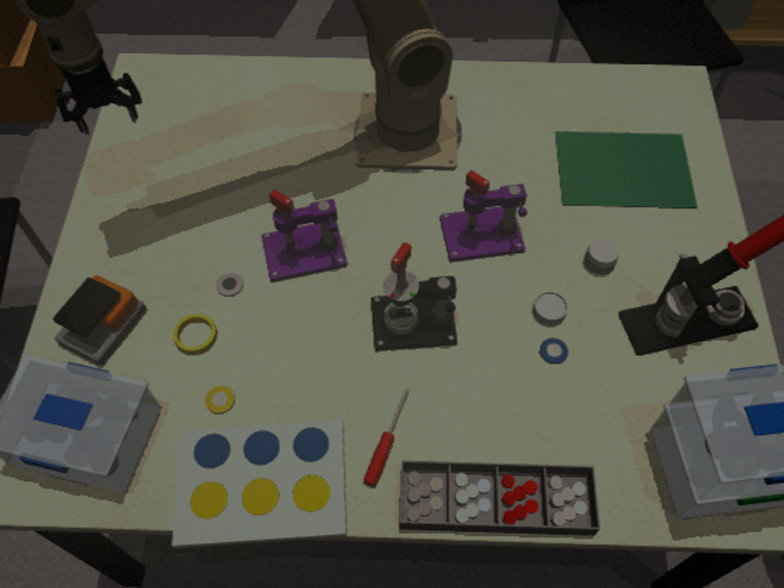

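View pics/top0.png

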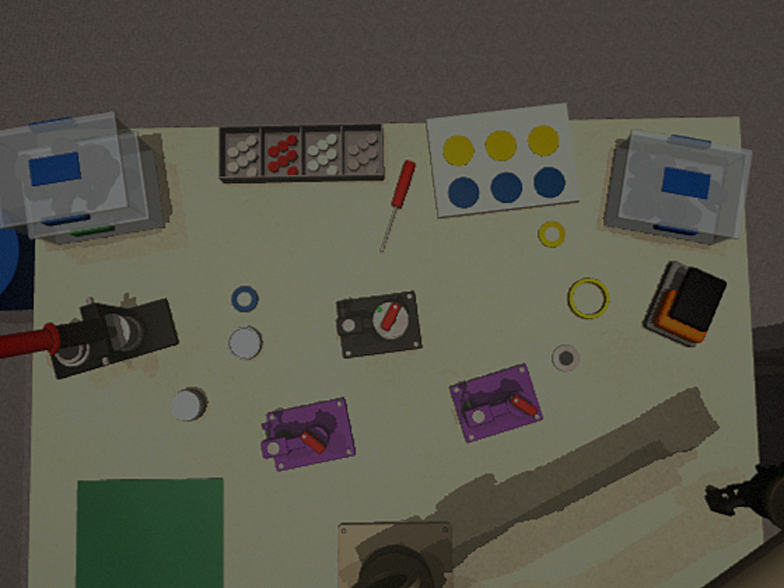

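The scene picture shows the black jig at about (400,290), with purple look-alikes at (300,240) and (485,220). In the top picture its red grip is at about (389,317) and the green dot is near (379,310). Next I'll measure the grip axis and the heights.

```bash
python3 - <<'E'
from h import *
np.set_printoptions(precision=4,suppress=True)
def cloud(p):
    v,u=np.mgrid[0:420,0:560]; K=np.linalg.inv(p["intrinsics"])
    c=(np.stack([u,v,np.ones_like(u)],-1)@K.T)*p["depth"][...,None]
    return (c-p["t"])@p["R"]
for n in("scene","top"):
    p=manip.camera(n); X=cloud(p); rgb=p["pixels"].astype(int); hsv=cv2.cvtColor(p["pixels"],cv2.COLOR_RGB2HSV)
    near=(np.hypot(X[...,0]-.522,X[...,1])<.06)&(p["depth"]>0)
    red=near&(X[...,2]>.19)&((hsv[...,0]<8)|(hsv[...,0]>172))&(hsv[...,1]>120)
    P=X[red]; top=P[P[:,2]>np.percentile(P[:,2],90)-.006]
    c=top[:,:2].mean(0); w,V=np.linalg.eigh(np.cov((top[:,:2]-c).T))
    print(n,"red",len(P),"ztop",np.percentile(top[:,2],[10,50,90]),"c",c,"dir",V[:,1],np.degrees(np.arctan2(V[1,1],V[0,1])),np.sqrt(w*12))
    rect=cv2.minAreaRect(top[:,:2].astype(np.float32)*1000); print(rect)
    # flange
    fl=near&(abs(X[...,2]-.145)<.006)&~red&(hsv[...,1]<60)
    (cc,r)=cv2.minEnclosingCircle(X[fl][:,:2].astype(np.float32)); print("flange",fl.sum(),cc,r,X[fl][:,2].mean())
    for nm,m in(("green",(hsv[...,0]>40)&(hsv[...,0]<85)&(hsv[...,1]>110)&near&(X[...,2]>.1)),("redflat",near&(abs(X[...,2]-.145)<.008)&((hsv[...,0]<8)|(hsv[...,0]>172))&(hsv[...,1]>120))):
        if m.any(): print(nm,m.sum(),X[m].mean(0))
    if n=="scene":
        low=near&(X[...,2]>.02)&(X[...,2]<.1)
        save(p,"scene1.png",(240,150,340,260),5.4)
        for r in range(205,245,2): print(r,np.round(X[r,276:300:3,2]*1000).astype(int),rgb[r,276:300:3].mean(-1).astype(int))
    else: save(p,"top1.png",(230,190,320,270),7)
E
```

```text
scene red 112 ztop [0.2498 0.2524 0.2552] c [0.5249 0.0009] dir [-0.9116  0.4111] 155.72428328924494 [0.0163 0.0474]
((524.1543579101562, 0.3386859893798828), (17.716567993164062, 47.189571380615234), 66.52241516113281)
flange 386 (0.5198037624359131, 0.013587676919996738) 0.04619412124156952 0.14445036486153284
green 9 [0.5426 0.0217 0.1455]
redflat 7 [ 0.5484 -0.0151  0.1481]
205 [145 141 142 146 145 142 142 144] [ 89  93  61  43  42  87 101 100]
207 [145 144 144 144 140 146 144 146] [ 99 100  61  49  61  99 100  98]
209 [144 148 146 144 149 140 146 146] [98 90 60 50 83 99 59 77]
211 [ 17 148 147 147 143 146 147 118] [56 47 57 60 99 99 51 30]
213 [ 15 115 141 144 146 144 119   6] [ 35  37  61  96 100  96  37  32]
215 [ 17  17 117 122 120 121  17  14] [35 31 29 44 41 30 33 33]
217 [ 16  34 106 114 109  38  42  16] [33 81 46 30 29 51 81 31]
219 [36 34 35 34 34 38 30 16] [73 53 50 48 50 93 68 46]
221 [34 35 44 41 40 44 41 37] [83 41 36 34 28 40 92 81]
223 [29 42 40 40 45 37 37 39] [53 34 41 31 31 47 50 52]
225 [32 40 45 42 43 36 36 36] [55 29 32 29 30 29 44 51]
227 [34 33 33 35 43 38 
[... 158 characters left out ...]
 40 34 32 32 13] [40 54 62 51 47 59 47 32]
235 [19 20 28 31 35 24 24  9] [32 45 50 51 50 48 44 29]
237 [16 24 19 23 22 24 18 15] [31 35 49 48 47 45 31 33]
239 [11 18 14 16  9 15 13 12] [33 32 32 34 31 31 31 35]
241 [13 18 14 17 15 14 11 13] [34 31 32 32 31 32 34 35]
243 [15 15 14 13 16 15 11 15] [34 32 29 32 32 33 33 32]
top red 135 ztop [0.2509 0.2531 0.256 ] c [0.5203 0.0022] dir [-0.894   0.4481] 153.38100797686727 [0.0169 0.046 ]
((521.8760375976562, 1.4057502746582031), (16.30487823486328, 47.506507873535156), 62.48075485229492)
flange 363 (0.518284797668457, 0.013551590964198112) 0.04586508870124817 0.14493166850923384
green 11 [0.5418 0.0221 0.1467]
redflat 3 [ 0.5478 -0.0176  0.1469]
```

View pics/scene1.png

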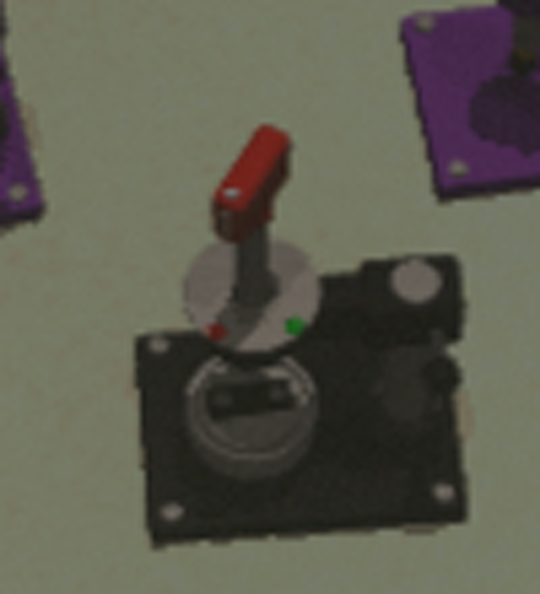

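View pics/top1.png

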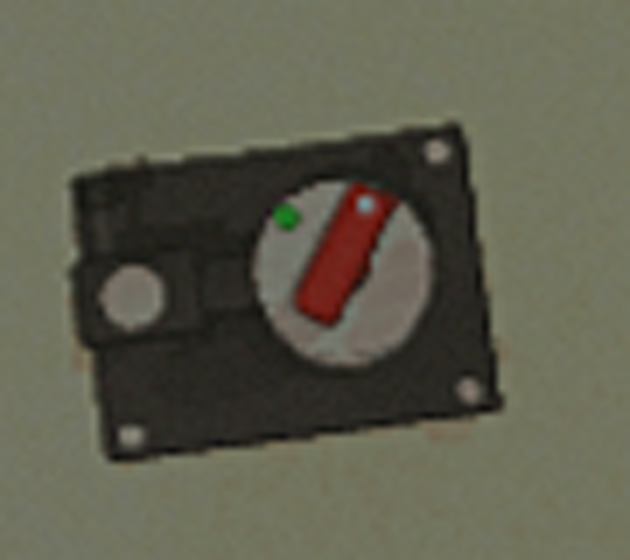

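The crops show the black jig's pointer (white dot) about 26° clockwise of world +x, the green dot at +46° and the red dot at -34°. The axis is at about (0.5215, 0.0015) and the bar top at 0.253 m. I'll move above it now.

Emit:
move_arm(increments=[{"offset": [0,-0.04,0],"yaw": 0,"jaw": 0},{"offset": [0,-0.08,0],"yaw": 0,"jaw": 0},{"offset": [0,-0.12,0],"yaw": 0,"jaw": 0},{"offset": [-0.485,-0.12,-0.432],"yaw": 48,"jaw": 0},{"offset": [-0.485,-0.12,-0.432],"yaw": 48,"jaw": 0},{"offset": [-0.485,-0.12,-0.432],"yaw": 48,"jaw": 0},{"offset": [-0.485,-0.12,-0.432],"yaw": 48,"jaw": 0},{"offset": [-0.485,-0.12,-0.432],"yaw": 48,"jaw": 0},{"offset": [-0.485,-0.12,-0.432],"yaw": 48,"jaw": 0},{"offset": [-0.485,-0.12,-0.432],"yaw": 48,"jaw": 0}])

```text
clock: 1.53
position: [0.3574, -0.3294, 0.3327]
ee_rot: [-0.159, -0.689, 0.689, 0.159]
ft_force: [0.4, -0.3, -0.1]
grip_width: 1.002
```

```bash
cat > st.py <<'E'
from h import *
import sys
np.set_printoptions(precision=4,suppress=True)
o=manip.get_obs(); M=Ro.from_quat(o["ee_rot"]).as_matrix()
print(o["clock"],o["position"],"xang",np.degrees(np.arctan2(M[1,0],M[0,0])),"F",o["ft_force"],"T",o["torque"],"w",o["grip_width"],"q",o["joint_pos"][[5,6]])
print("tool y",M[:,1])
if len(sys.argv)>3: print("tool offset to goal",M.T@(np.array(list(map(float,sys.argv[1:4])))-o["position"]))
E
python3 st.py 0.5215 0.0015 0.332
```

```text
1.5333 [ 0.3574 -0.3294  0.3327] xang 153.9653687232944 F [ 0.4037 -0.2949 -0.1421] T [ 0.0055 -0.0233  0.0025] w 1.002002005895183 q [ 1.5455 -1.3731]
tool y [ 0.0004 -0.0008 -1.    ]
tool offset to goal [-0.0022  0.0005 -0.3694]
```

Emit:
move_arm(increments=[{"offset": [-0.002,0,-0.369],"yaw": 0,"jaw": 0},{"offset": [-0.002,0,-0.369],"yaw": 0,"jaw": 0},{"offset": [-0.002,0,-0.369],"yaw": 0,"jaw": 0},{"offset": [-0.002,0,-0.369],"yaw": 0,"jaw": 0},{"offset": [-0.002,0,-0.369],"yaw": 0,"jaw": 0},{"offset": [-0.002,0,-0.369],"yaw": 0,"jaw": 0},{"offset": [-0.002,0,-0.369],"yaw": 0,"jaw": 0},{"offset": [-0.002,0,-0.369],"yaw": 0,"jaw": 0},{"offset": [-0.002,0,-0.369],"yaw": 0,"jaw": 0},{"offset": [-0.002,0,-0.369],"yaw": 0,"jaw": 0}])

```text
clock: 2.37
position: [0.5224, 0.0094, 0.3324]
ee_rot: [0.156, 0.691, -0.689, -0.156]
ft_force: [-0.6, 1.7, -0.5]
grip_width: 1.0
```

```bash
python3 st.py 0.5215 0.0015 0.239; python3 - <<'E'
from h import *
p=manip.camera("scene"); save(p,"scene2.png",(220,110,350,250),4)
E
```

```text
2.3667 [0.5224 0.0094 0.3324] xang 154.52067785699802 F [-0.6175  1.7464 -0.4673] T [0.083  0.0197 0.0531] w 0.9997630251759565 q [ 1.5527 -2.1652]
tool y [ 0.0009  0.0026 -1.    ]
tool offset to goal [-0.0027  0.0933  0.0078]
```

View pics/scene2.png

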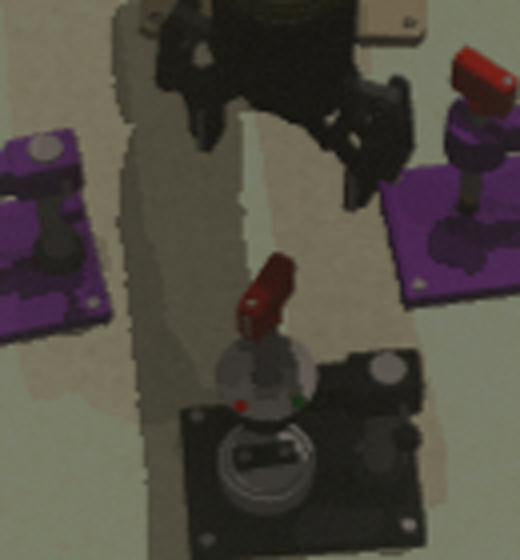

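The picture shows the open fingers straddling the bar, which is at about (265,295) in the crop, with nothing touching. Going down now.

Emit:
move_arm(increments=[{"offset": [-0.003,0.02,0.008],"yaw": 0.5,"jaw": 0},{"offset": [-0.003,0.04,0.008],"yaw": 0.5,"jaw": 0},{"offset": [-0.003,0.06,0.008],"yaw": 0.5,"jaw": 0},{"offset": [-0.003,0.075,0.008],"yaw": 0.5,"jaw": 0},{"offset": [-0.003,0.088,0.008],"yaw": 0.5,"jaw": 0},{"offset": [-0.003,0.093,0.008],"yaw": 0.5,"jaw": 0},{"offset": [-0.003,0.093,0.008],"yaw": 0.5,"jaw": 0},{"offset": [-0.003,0.093,0.008],"yaw": 0.5,"jaw": 0}])

```text
clock: 3.08
position: [0.5211, -0.0032, 0.2399]
ee_rot: [0.16, 0.689, -0.688, -0.16]
ft_force: [-0.4, -0.3, 0.4]
grip_width: 1.002
```

```bash
python3 st.py 0.5215 0.0015 0.239
```

```text
3.0833 [ 0.5211 -0.0032  0.2399] xang 153.8259017471993 F [-0.3713 -0.3175  0.3831] T [ 0.072  -0.0376 -0.0336] w 1.0022400812840822 q [ 1.3662 -2.166 ]
tool y [ 0.0007  0.0008 -1.    ]
tool offset to goal [ 0.0017  0.0009 -0.0044]
```

Emit:
move_arm(increments=[{"offset": [0.002,0.001,-0.0045],"yaw": 0,"jaw": 0},{"offset": [0.002,0.001,-0.0045],"yaw": 0,"jaw": 0},{"offset": [0.002,0.001,-0.0045],"yaw": 0,"jaw": 150},{"offset": [0.002,0.001,-0.0045],"yaw": 0,"jaw": 160},{"offset": [0.002,0.001,-0.0045],"yaw": 0,"jaw": 255},{"offset": [0.002,0.001,-0.0045],"yaw": 0,"jaw": 255},{"offset": [0.002,0.001,-0.0045],"yaw": 0,"jaw": 255},{"offset": [0.002,0.001,-0.0045],"yaw": 0,"jaw": 255},{"offset": [0.002,0.001,-0.0045],"yaw": 0,"jaw": 255},{"offset": [0.002,0.001,-0.0045],"yaw": 0,"jaw": 255}], squeeze=20)

```text
clock: 3.92
position: [0.5213, 0.0017, 0.2389]
ee_rot: [0.16, 0.689, -0.688, -0.16]
ft_force: [0.1, 0.3, 1.1]
grip_width: 0.001
```

```bash
python3 st.py 0.5215 0.0015 0.239
```

```text
3.9167 [0.5213 0.0017 0.2389] xang 153.82203443131255 F [0.1205 0.3387 1.0612] T [-0.0117  0.0268 -0.0115] w 0.0006754946584604287 q [ 1.3644 -2.1764]
tool y [ 0.0007  0.0008 -1.    ]
tool offset to goal [-0.0003 -0.0001  0.    ]
```

The jaws shut completely, so the bar isn't between them. I'll look before going on.

```bash
python3 - <<'E'
from h import *
p=manip.camera("scene"); a=p["pixels"][110:250,220:350]
q=manip.camera("top"); b=q["pixels"][170:310,215:345]
im=np.hstack([a,b])[:,:,::-1]; cv2.imwrite("pics/both3.png",cv2.resize(im,None,fx=3,fy=3,interpolation=cv2.INTER_CUBIC))
print(proj(p,[.5213,.0017,.2389]),proj(q,[.5213,.0017,.2389]))
E
```

```text
[286.63513428 182.74822506] [278.30053314 226.24068691]
```

View pics/both3.png

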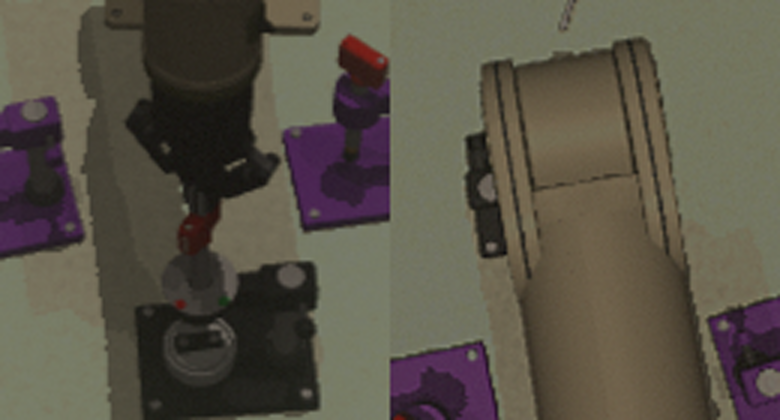

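```bash
python3 - <<'E'
from h import *
p=manip.camera("scene"); save(p,"scene4.png",(255,140,315,215),8)
print(np.round(1000*np.array([[by_depth(p,u,v)[2] for u in range(274,300,2)] for v in range(166,196,3)])).astype(int))
print(p["pixels"][166:196:3,274:300:2,0].astype(int)-p["pixels"][166:196:3,274:300:2,1])
for r in manip.spot_point(p,"grip")[:3]: print(r)
E
```

```text
[[ 307  307  303  324  325  318  335  336  340  330  309    1  317]
 [   0   -1   -2  304  306  310  313  321  329  312  312  316  311]
 [  -3    6    0    3  287  297  305  307  313  302  314  323  323]
 [  -6   -6   -3   -2  275  285  285  287  291  280  306  308  308]
 [  -1    5    1   -1    5  271  273  276  276  248   -3    3   -8]
 [  -1    0    5   -3   -3  254  262  257  252  236   -4    0   -5]
 [   1    4   -2    3  250  251  249  248  241  227    1    7   -4]
 [  -3    3   -3 1357  255  252  249  241  226   -3   -3    2   -3]
 [   5   -2    5  236  241  245  238  224  212    0   -6   -7    1]
 [   0    2    1   -2  226  231  228  205   -3   -1   -3   -6   -1]]
[[ 2  2  1  0  3  1  0  2  1  2  2  4  2]
 [ 5  4  5  2  1  2  2  0  1  0  2  2  3]
 [ 5  5  4 -3  1  3  3  2  1  0  2  2  1]
 [ 5  4  4  3  2  1  1  1  2  1  1  2  5]
 [ 4  5  5  1 -4  1  3  2  1 11  7  6  5]
 [ 4  4  3  4  7 20  6  7 13 18  6  5  6]
 [ 4  3  4 13 28 34 35 19 20 15  7  6  6]
 [ 5  3  6 34 30 32 24 21 10  5  5  5  6]
 [ 4  3  5 15 13 23 20 24 14  6  6  7  6]
 [ 4  4  5 15 12 22 12  3  6  5  4  6  6]]
{'centre': [339.2, 128.4], 'confidence': 0.78}
{'centre': [281.8, 185.0], 'confidence': 0.59}
```

View pics/scene4.png

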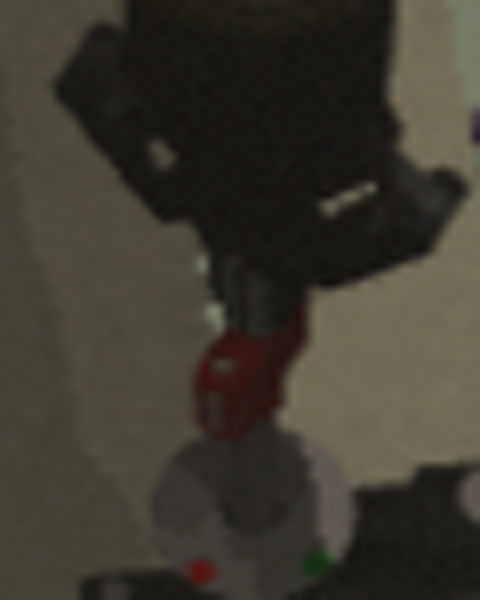

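The fingers at about (250,290) are shut, and they end at or behind the bar's top. I'll get the 3D positions of the fingers and bar.

```bash
python3 - <<'E'
from h import *
p=manip.camera("scene")
for v in range(168,194,2):
    print(v,[tuple(np.round(1000*by_depth(p,u,v)).astype(int))+(int(p["pixels"][v,u,0])-int(p["pixels"][v,u,1]),) for u in (283,286,289,291)])
E
```

```text
168 [(np.int64(530), np.int64(-7), np.int64(313), 3), (np.int64(540), np.int64(1), np.int64(328), 2), (np.int64(544), np.int64(8), np.int64(333), 1), (np.int64(535), np.int64(12), np.int64(320), 3)]
170 [(np.int64(530), np.int64(-7), np.int64(304), 2), (np.int64(531), np.int64(0), np.int64(306), 0), (np.int64(544), np.int64(8), np.int64(326), 1), (np.int64(536), np.int64(12), np.int64(314), 2)]
172 [(np.int64(529), np.int64(-7), np.int64(295), 0), (np.int64(532), np.int64(0), np.int64(300), 3), (np.int64(537), np.int64(8), np.int64(307), 1), (np.int64(537), np.int64(12), np.int64(308), 1)]
174 [(np.int64(527), np.int64(-7), np.int64(284), 1), (np.int64(531), np.int64(0), np.int64(291), 1), (np.int64(537), np.int64(8), np.int64(299), 3), (np.int64(533), np.int64(12), np.int64(293), 1)]
176 [(np.int64(528), np.int64(-7), np.int64(278), 2), (np.int64(532), np.int64(0), np.int64(283), 2), (np.int64(534), np.int64(8), np.int64(286), 1), (np.int64(531), np.int64(12), np.int64(282), 3)]
178 [(np.int64(528), np.int64(-7), np.int64(270), 3), (np.int64(534), np.int64(0), np.int64(278), 2), (np
[... 801 characters left out ...]
), (np.int64(529), np.int64(8), np.int64(237), 18), (np.int64(371), np.int64(11), np.int64(-1), 12)]
188 [(np.int64(547), np.int64(-6), np.int64(254), 32), (np.int64(541), np.int64(1), np.int64(246), 22), (np.int64(529), np.int64(8), np.int64(228), 21), (np.int64(382), np.int64(11), np.int64(5), 7)]
190 [(np.int64(545), np.int64(-6), np.int64(242), 24), (np.int64(544), np.int64(1), np.int64(240), 21), (np.int64(532), np.int64(8), np.int64(223), 23), (np.int64(383), np.int64(11), np.int64(-4), 5)]
192 [(np.int64(546), np.int64(-6), np.int64(234), 23), (np.int64(542), np.int64(1), np.int64(229), 19), (np.int64(526), np.int64(8), np.int64(204), 3), (np.int64(394), np.int64(11), np.int64(2), 6)]
```

```bash
python3 - <<'E'
from h import *
p=manip.camera("scene")
for z in(.31,.32,.33,.34,.35,.36): print(z,proj(p,[.5224+.0187,.0094+.0382,z]),proj(p,[.5224-.0187,.0094-.0382,z]))
print("body edge now", [(z,proj(p,[.5213+.038,.0017,z]).round()) for z in(.29,.3,.31,.32,.33)])
o=manip.get_obs(); print(o["position"],o["tau"].round(1),o["joint_velocities"].round(3))
E
```

```text
0.31 [306.08628677 173.22574679] [274.08609888 159.4320334 ]
0.32 [306.22720998 170.74180142] [274.01219776 156.89626501]
0.33 [306.37004883 168.22409071] [273.93730828 154.32658289]
0.34 [306.51484263 165.67192149] [273.86141047 151.72230211]
0.35 [306.6616318  163.08458144] [273.78448383 149.08271916]
0.36 [306.81045787 160.4613385 ] [273.7065073  146.40711135]
body edge now [(0.29, array([286., 184.])), (0.3, array([286., 182.])), (0.31, array([286., 179.])), (0.32, array([286., 177.])), (0.33, array([286., 174.]))]
[0.52125623 0.00167793 0.23893078] [  0.  -43.1  -2.7 -39.2   0.   -0.    0. ] [-0.002 -0.     0.001  0.     0.     0.001  0.001]
```

The open-finger picture and the current depth both put the fingertips about 30 mm higher than the pose reading implies. I'll rise while still shut and measure the tip height directly.

Emit:
move_arm(increments=[{"offset": [0,-0.03,0],"yaw": 0,"jaw": 255},{"offset": [0,-0.06,0],"yaw": 0,"jaw": 255},{"offset": [0,-0.06,0],"yaw": 0,"jaw": 255},{"offset": [0,-0.06,0],"yaw": 0,"jaw": 255},{"offset": [0,-0.06,0],"yaw": 0,"jaw": 255}])

```text
clock: 4.63
position: [0.5211, 0.0016, 0.2985]
ee_rot: [0.16, 0.689, -0.688, -0.16]
ft_force: [-0.0, -0.0, -0.7]
grip_width: -0.002
```

```bash
python3 st.py; python3 - <<'E'
from h import *
p=manip.camera("scene"); save(p,"scene5.png",(255,115,315,190),8)
o=manip.get_obs()["position"]
print([(dz,proj(p,o-[0,0,dz]).round(1)) for dz in(-.03,-.02,-.01,0,.01,.017)])
for v in range(150,182,2):
    print(v,[tuple(int(x) for x in np.round(1000*by_depth(p,u,v))) for u in (281,283,285,287,289,291)])
E
```

```text
4.6333 [0.5211 0.0016 0.2985] xang 153.82309425669604 F [-0.0338 -0.0448 -0.6697] T [0.005  0.0181 0.0175] w -0.0015306887121101095 q [ 1.4844 -2.1644]
tool y [ 0.0004  0.0007 -1.    ]
[(-0.03, array([286.7, 161.1])), (-0.02, array([286.6, 163.6])), (-0.01, array([286.6, 166.2])), (0, array([286.6, 168.6])), (0.01, array([286.6, 171.1])), (0.017, array([286.6, 172.8]))]
150 [(535, -11, 388), (531, -6, 382), (517, -2, 366), (539, 3, 394), (542, 7, 398), (541, 12, 397)]
152 [(530, -11, 375), (530, -6, 375), (525, -2, 368), (543, 3, 391), (546, 7, 397), (538, 12, 385)]
154 [(528, -11, 364), (530, -7, 367), (524, -2, 360), (535, 3, 374), (545, 7, 388), (539, 12, 380)]
156 [(522, -11, 349), (531, -7, 361), (527, -2, 356), (534, 3, 366), (536, 7, 369), (536, 12, 368)]
158 [(520, -12, 339), (530, -7, 352), (530, -2, 352), (536, 3, 360), (537, 7, 362), (534, 12, 358)]
160 [(523, -11, 335), (528, -7, 342), (533, -2, 349), (533, 3, 348), (532, 7, 347), (534, 12, 351)]
162 [(280, -23, -5), (528, -7, 333), (534, -2, 342), (532, 3, 340), (532, 7, 339), (535, 12, 344)]
164 [(291, -22, -1), (532, -7, 332), (532, -2, 332), (532, 3, 333), (532, 7, 332), (531, 12, 330)]
166 [(301, -22, 3), (296, -16, -4), (531, -2, 323), (532, 3, 325), (300, 2, 3), (298, 9, 1)]
168 [(303, -22, -4), (306, -16, 0), (302, -10, -5), (306, -3, 1), (305, 3, -1), (302, 9, -5)]
170 [(311, -22, -4), (315, -15, 2), (313, -9, 0), (310, -3, -4), (312, 3, -1), (317, 9, 6)]
172 [(322, -21, 1), (320, -15, -2), (319, -9, -2), (318, -3, -3), (321, 3, 1), (321, 9, 2)]
174 [(330, -21, 3), (325, -15, -4), (328, -9, 0), (507, 2, 255), (504, 7, 253), (506, 12, 254)]
176 [(337, -21, 2), (331, -15, -7), (334, -9, -1), (510, 2, 252), (511, 7, 253), (511, 12, 254)]
178 [(341, -20, -3), (344, -14, 2), (517, -2, 253), (517, 2, 254), (517, 7, 253), (515, 12, 251)]
180 [(346, -20, -7), (523, -7, 254), (524, -2, 254), (524, 3, 254), (526, 8, 258), (522, 12, 252)]
```

View pics/scene5.png

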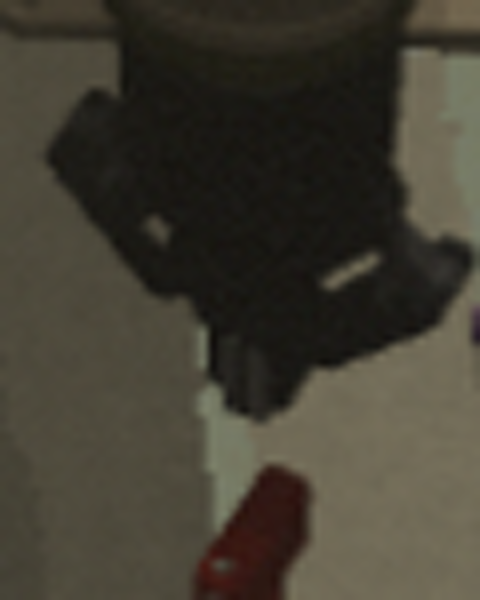

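The shut fingertips show at about (250,415) in the crop, z ≈ 0.322 m with the TCP reading 0.2985. The images agree with the flange and table heights, so the reading runs about 40 mm low relative to the scene. The lateral position agrees. I'll open and go down to a reading of about 0.202, which puts the tips at about 0.225.

Emit:
move_arm(increments=[{"offset": [0,0,0],"yaw": 0,"jaw": 0},{"offset": [0,0,0],"yaw": 0,"jaw": 0},{"offset": [0,0,0],"yaw": 0,"jaw": 0},{"offset": [0,0,0],"yaw": 0,"jaw": 0},{"offset": [0,0,0],"yaw": 0,"jaw": 0},{"offset": [0,0,0],"yaw": 0,"jaw": 0},{"offset": [0,0,0],"yaw": 0,"jaw": 0},{"offset": [0,0,0],"yaw": 0,"jaw": 0}])

```text
clock: 5.35
position: [0.5209, 0.0016, 0.298]
ee_rot: [0.16, 0.689, -0.689, -0.16]
ft_force: [-0.2, -0.0, 0.7]
grip_width: 0.993
```

Emit:
move_arm(increments=[{"offset": [0,0.02,0],"yaw": 0,"jaw": 0},{"offset": [0,0.04,0],"yaw": 0,"jaw": 0},{"offset": [0,0.055,0],"yaw": 0,"jaw": 0},{"offset": [0,0.07,0],"yaw": 0,"jaw": 0},{"offset": [0,0.08,0],"yaw": 0,"jaw": 0},{"offset": [0,0.09,0],"yaw": 0,"jaw": 0},{"offset": [0,0.0965,0],"yaw": 0,"jaw": 0},{"offset": [0,0.0965,0],"yaw": 0,"jaw": 0},{"offset": [0,0.0965,0],"yaw": 0,"jaw": 0}])

```text
clock: 6.1
position: [0.5209, 0.0017, 0.2017]
ee_rot: [0.16, 0.689, -0.688, -0.16]
ft_force: [0.7, -0.2, 0.2]
grip_width: 1.0
```

```bash
python3 st.py .5213 .0015 .202
```

```text
6.1 [0.5209 0.0017 0.2017] xang 153.82680093500142 F [ 0.6952 -0.2146  0.1702] T [ 0.0091 -0.0071 -0.0227] w 0.9996848390078303 q [ 1.2911 -2.1886]
tool y [-0.0004  0.0008 -1.    ]
tool offset to goal [-0.0004 -0.0003 -0.    ]
```

Emit:
move_arm(increments=[{"offset": [0,0,0],"yaw": 0,"jaw": 150},{"offset": [0,0,0],"yaw": 0,"jaw": 160},{"offset": [0,0,0],"yaw": 0,"jaw": 170},{"offset": [0,0,0],"yaw": 0,"jaw": 255},{"offset": [0,0,0],"yaw": 0,"jaw": 255},{"offset": [0,0,0],"yaw": 0,"jaw": 255},{"offset": [0,0,0],"yaw": 0,"jaw": 255},{"offset": [0,0,0],"yaw": 0,"jaw": 255}], squeeze=20)

```text
clock: 6.77
position: [0.5206, 0.0008, 0.202]
ee_rot: [-0.16, -0.689, 0.689, 0.161]
ft_force: [-4.8, -3.8, 4.8]
grip_width: 0.208
```

```bash
python3 st.py
```

```text
6.7667 [0.5206 0.0008 0.202 ] xang 153.76891844623825 F [-4.7901 -3.805   4.7837] T [-0.6238  0.7843 -0.0501] w 0.2077593355299745 q [ 1.2924 -2.1887]
tool y [-0.0011 -0.0002 -1.    ]
```

The bar is gripped at 0.208, about 17.7 mm. I'll relax to the measured pose and firm up the grip.

Emit:
move_arm(increments=[{"offset": [0,0,0.0005],"yaw": 0,"jaw": 255},{"offset": [0,0,0.0005],"yaw": 0,"jaw": 255},{"offset": [0,0,0.0005],"yaw": 0,"jaw": 255},{"offset": [0,0,0.0005],"yaw": 0,"jaw": 255}], squeeze=80)

```text
clock: 7.1
position: [0.5206, 0.0008, 0.2021]
ee_rot: [0.16, 0.689, -0.689, -0.161]
ft_force: [-0.8, 1.9, 2.7]
grip_width: 0.197
```

```bash
python3 st.py
```

```text
7.1 [0.5206 0.0008 0.2021] xang 153.78698997697958 F [-0.8033  1.8678  2.7082] T [ 0.3634 -0.0183 -0.1391] w 0.19741778909586513 q [ 1.292  -2.1877]
tool y [-0.0005  0.0002 -1.    ]
```

Grip is firm with low side forces. Now I'll turn anticlockwise.

Emit:
move_arm(increments=[{"offset": [0,0,0],"yaw": -4,"jaw": 255},{"offset": [0,0,0],"yaw": -8,"jaw": 255},{"offset": [0,0,0],"yaw": -12,"jaw": 255},{"offset": [0,0,0],"yaw": -17,"jaw": 255},{"offset": [0,0,0],"yaw": -22,"jaw": 255},{"offset": [0,0,0],"yaw": -27,"jaw": 255},{"offset": [0,0,0],"yaw": -32,"jaw": 255},{"offset": [0,0,0],"yaw": -36,"jaw": 255},{"offset": [0,0,0],"yaw": -40,"jaw": 255},{"offset": [0,0,0],"yaw": -40,"jaw": 255}])

```text
clock: 7.93
position: [0.5205, -0.0002, 0.2019]
ee_rot: [0.086, -0.702, 0.702, -0.085]
ft_force: [0.6, -4.1, 0.1]
grip_width: 0.199
```

```bash
python3 st.py
```

```text
7.9333 [ 0.5205 -0.0002  0.2019] xang -166.06998139276163 F [ 0.5509 -4.1124  0.078 ] T [-0.6367  0.0216  0.0963] w 0.19862066891338523 q [ 1.294  -1.4953]
tool y [-0.001  -0.0008 -1.    ]
```

Emit:
move_arm(increments=[{"offset": [0,0,0],"yaw": -5,"jaw": 255},{"offset": [0,0,0],"yaw": -10,"jaw": 255},{"offset": [0,0,0],"yaw": -15,"jaw": 255},{"offset": [0,0,0],"yaw": -19,"jaw": 255},{"offset": [0,0,0],"yaw": -23,"jaw": 255},{"offset": [0,0,0],"yaw": -26,"jaw": 255},{"offset": [0,0,0],"yaw": -28,"jaw": 255},{"offset": [0,0,0],"yaw": -30,"jaw": 255},{"offset": [0,0,0],"yaw": -30,"jaw": 255}])

```text
clock: 8.68
position: [0.5209, -0.001, 0.2018]
ee_rot: [0.264, -0.656, 0.656, -0.264]
ft_force: [3.0, -3.1, -1.3]
grip_width: 0.199
```

```bash
python3 st.py
```

```text
8.6833 [ 0.5209 -0.001   0.2018] xang -136.14340709267196 F [ 2.9572 -3.1102 -1.3198] T [-0.5859 -0.6971  0.0809] w 0.19946047258300034 q [ 1.2948 -0.9802]
tool y [-0.0003 -0.0014 -1.    ]
```

Emit:
move_arm(increments=[{"offset": [0,0,0],"yaw": -1,"jaw": 255},{"offset": [0,0,0],"yaw": -2,"jaw": 255},{"offset": [0,0,0],"yaw": -3,"jaw": 255},{"offset": [0,0,0],"yaw": -3,"jaw": 255}])

```text
clock: 9.02
position: [0.5209, -0.0011, 0.2017]
ee_rot: [0.282, -0.648, 0.649, -0.281]
ft_force: [1.9, -2.3, -2.3]
grip_width: 0.197
```

```bash
python3 st.py
```

```text
9.0167 [ 0.5209 -0.0011  0.2017] xang -133.09372635527188 F [ 1.9403 -2.3463 -2.2652] T [-0.3231 -0.4551  0.0472] w 0.19713087498422674 q [ 1.2948 -0.9278]
tool y [-0.0001 -0.0015 -1.    ]
```

Emit:
move_arm(increments=[{"offset": [0,0,0],"yaw": -1,"jaw": 255},{"offset": [0,0,0],"yaw": -2,"jaw": 255},{"offset": [0,0,0],"yaw": -3,"jaw": 255},{"offset": [0,0,0],"yaw": -3,"jaw": 255}])

```text
clock: 9.35
position: [0.5209, -0.001, 0.2018]
ee_rot: [0.298, -0.641, 0.641, -0.298]
ft_force: [1.7, 1.4, 0.2]
grip_width: 0.196
```

```bash
python3 st.py
```

```text
9.35 [ 0.5209 -0.001   0.2018] xang -130.1376110674343 F [1.7055 1.4206 0.1942] T [ 0.1    -0.2393 -2.5016] w 0.19617856919160426 q [ 1.295  -0.8763]
tool y [-0.0002 -0.0007 -1.    ]
```

The stop at the green dot shows as a rise in torque. I'll back off slightly and slide down 18 mm, less than the minimum 20 mm travel.

Emit:
move_arm(increments=[{"offset": [0,0,0],"yaw": 1.5,"jaw": 255},{"offset": [0,0.002,0],"yaw": 1.5,"jaw": 255},{"offset": [0,0.005,0],"yaw": 1.5,"jaw": 255},{"offset": [0,0.008,0],"yaw": 1.5,"jaw": 255},{"offset": [0,0.011,0],"yaw": 1.5,"jaw": 255},{"offset": [0,0.014,0],"yaw": 1.5,"jaw": 255},{"offset": [0,0.016,0],"yaw": 1.5,"jaw": 255},{"offset": [0,0.018,0],"yaw": 1.5,"jaw": 255},{"offset": [0,0.018,0],"yaw": 1.5,"jaw": 255}])

```text
clock: 10.1
position: [0.5209, -0.001, 0.1833]
ee_rot: [0.29, -0.645, 0.645, -0.29]
ft_force: [2.4, -0.2, -3.4]
grip_width: 0.199
```

```bash
python3 st.py; python3 - <<'E'
from h import *
p=manip.camera("scene"); save(p,"scene6.png",(250,170,320,245),8)
# magnet-top height: mean over dark pixels near nest middle
P=[];v,u=np.mgrid[217:232,272:300]
for a,b in zip(u.ravel(),v.ravel()):
    X=by_depth(p,a,b); g=int(p["pixels"][b,a].mean())
    if g<45 and .03<X[2]<.06: P.append(X)
P=np.array(P); print(len(P),P.mean(0),P.std(0),np.median(P[:,2]))
E
```

```text
10.1 [ 0.5209 -0.001   0.1833] xang -131.63026182460706 F [ 2.3995 -0.2469 -3.3877] T [-0.0649 -0.7137 -1.4534] w 0.19872211169379228 q [ 1.2586 -0.9109]
tool y [-0.0003 -0.0005 -1.    ]
121 [5.22252926e-01 2.47660905e-04 4.11818032e-02] [0.00832553 0.01482063 0.00390282] 0.0415831349731155
```

View pics/scene6.png

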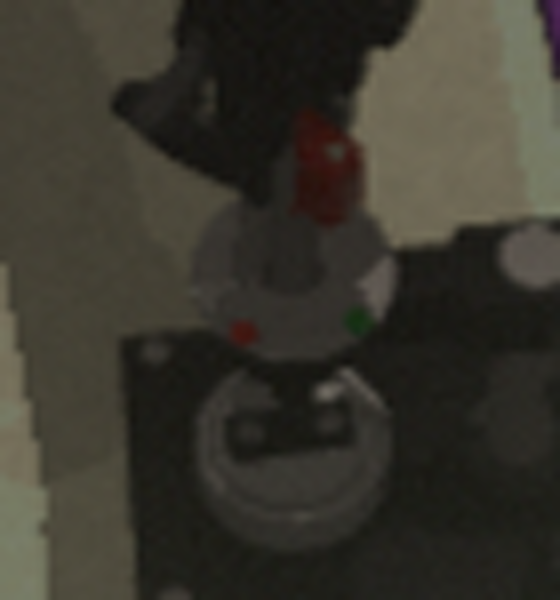

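The picture shows the pointer at the green dot (360,320) and the dark foot coming down over the magnet back at about (295,400). The depth puts the magnet top at about 0.0415 m, so at least 12 mm of travel remains. I'll go 9 mm more.

Emit:
move_arm(increments=[{"offset": [0,0.001,0],"yaw": 0.7,"jaw": 255},{"offset": [0,0.003,0],"yaw": 0.7,"jaw": 255},{"offset": [0,0.005,0],"yaw": 0.7,"jaw": 255},{"offset": [0,0.006,0],"yaw": 0.7,"jaw": 255},{"offset": [0,0.007,0],"yaw": 0.7,"jaw": 255},{"offset": [0,0.008,0],"yaw": 0.7,"jaw": 255},{"offset": [0,0.0085,0],"yaw": 0.7,"jaw": 255},{"offset": [0,0.009,0],"yaw": 0.7,"jaw": 255}])

```text
clock: 10.82
position: [0.5209, -0.001, 0.1743]
ee_rot: [0.286, -0.647, 0.647, -0.286]
ft_force: [1.1, -0.7, 1.0]
grip_width: 0.196
```

Emit:
move_arm(increments=[{"offset": [0,0.0005,0],"yaw": 0,"jaw": 255},{"offset": [0,0.001,0],"yaw": 0,"jaw": 255},{"offset": [0,0.0015,0],"yaw": 0,"jaw": 255},{"offset": [0,0.002,0],"yaw": 0,"jaw": 255}])

```text
clock: 11.15
position: [0.5209, -0.001, 0.1723]
ee_rot: [0.286, -0.647, 0.647, -0.286]
ft_force: [0.9, -0.8, 0.6]
grip_width: 0.198
```

Emit:
move_arm(increments=[{"offset": [0,0.0005,0],"yaw": 0,"jaw": 255},{"offset": [0,0.001,0],"yaw": 0,"jaw": 255},{"offset": [0,0.0015,0],"yaw": 0,"jaw": 255},{"offset": [0,0.002,0],"yaw": 0,"jaw": 255}])

```text
clock: 11.48
position: [0.5209, -0.001, 0.1703]
ee_rot: [0.286, -0.647, 0.647, -0.286]
ft_force: [2.8, -0.7, -0.2]
grip_width: 0.199
```

```bash
python3 st.py
```

```text
11.4833 [ 0.5209 -0.001   0.1703] xang -132.32683679973633 F [ 2.8292 -0.6716 -0.1741] T [-0.2391 -0.2966 -0.8351] w 0.19942504120194268 q [ 1.233  -0.9298]
tool y [-0.0003 -0.0005 -1.    ]
```

Emit:
move_arm(increments=[{"offset": [0,0.0005,0],"yaw": 0,"jaw": 255},{"offset": [0,0.001,0],"yaw": 0,"jaw": 255},{"offset": [0,0.0015,0],"yaw": 0,"jaw": 255},{"offset": [0,0.0018,0],"yaw": 0,"jaw": 255}])

```text
clock: 11.82
position: [0.5209, -0.001, 0.1684]
ee_rot: [0.286, -0.647, 0.647, -0.286]
ft_force: [1.0, -0.4, 0.8]
grip_width: 0.197
```

Emit:
move_arm(increments=[{"offset": [0,0.0005,0],"yaw": 0,"jaw": 255},{"offset": [0,0.001,0],"yaw": 0,"jaw": 255},{"offset": [0,0.0015,0],"yaw": 0,"jaw": 255},{"offset": [0,0.0018,0],"yaw": 0,"jaw": 255}])

```text
clock: 12.15
position: [0.5209, -0.001, 0.1665]
ee_rot: [0.286, -0.647, 0.647, -0.286]
ft_force: [0.3, -0.6, -0.1]
grip_width: 0.197
```

Emit:
move_arm(increments=[{"offset": [0,0.0005,0],"yaw": 0,"jaw": 255},{"offset": [0,0.001,0],"yaw": 0,"jaw": 255},{"offset": [0,0.0015,0],"yaw": 0,"jaw": 255},{"offset": [0,0.0018,0],"yaw": 0,"jaw": 255}])

```text
clock: 12.48
position: [0.5209, -0.001, 0.1647]
ee_rot: [0.286, -0.647, 0.647, -0.286]
ft_force: [1.9, 0.1, 0.4]
grip_width: 0.2
```

Emit:
move_arm(increments=[{"offset": [0,0.0005,0],"yaw": 0,"jaw": 255},{"offset": [0,0.001,0],"yaw": 0,"jaw": 255},{"offset": [0,0.0015,0],"yaw": 0,"jaw": 255},{"offset": [0,0.0018,0],"yaw": 0,"jaw": 255}])

```text
clock: 12.82
position: [0.5209, -0.001, 0.1628]
ee_rot: [0.286, -0.647, 0.647, -0.286]
ft_force: [2.2, -1.4, -0.2]
grip_width: 0.199
```

Emit:
move_arm(increments=[{"offset": [0,0.0005,0],"yaw": 0,"jaw": 255},{"offset": [0,0.001,0],"yaw": 0,"jaw": 255},{"offset": [0,0.0015,0],"yaw": 0,"jaw": 255},{"offset": [0,0.0018,0],"yaw": 0,"jaw": 255}])

```text
clock: 13.15
position: [0.5209, -0.001, 0.1609]
ee_rot: [0.286, -0.647, 0.647, -0.286]
ft_force: [1.3, -0.5, 0.7]
grip_width: 0.2
```

Emit:
move_arm(increments=[{"offset": [0,0.0005,0],"yaw": 0,"jaw": 255},{"offset": [0,0.001,0],"yaw": 0,"jaw": 255},{"offset": [0,0.0015,0],"yaw": 0,"jaw": 255},{"offset": [0,0.0018,0],"yaw": 0,"jaw": 255}])

```text
clock: 13.48
position: [0.5209, -0.001, 0.1591]
ee_rot: [0.286, -0.647, 0.647, -0.286]
ft_force: [2.1, -1.0, -0.3]
grip_width: 0.196
```

```bash
python3 st.py; python3 - <<'E'
from h import *
p=manip.camera("scene"); save(p,"scene7.png",(255,175,315,245),8)
E
```

```text
13.4833 [ 0.5209 -0.001   0.1591] xang -132.3249467515063 F [ 2.0825 -1.0113 -0.2868] T [-0.1864 -0.2447 -0.8041] w 0.19635088454853372 q [ 1.2111 -0.9363]
tool y [-0.0003 -0.0004 -1.    ]
```

View pics/scene7.png

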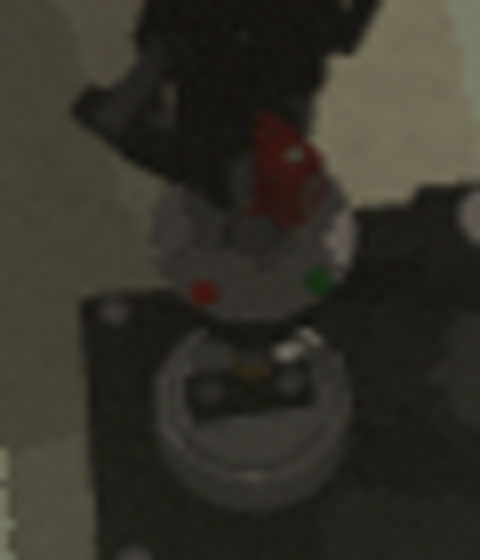

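The picture shows the bar lower and the brass stem at about (250,370), with the black foot just above the magnet back, so contact should be near.

Emit:
move_arm(increments=[{"offset": [0,0.0005,0],"yaw": 0,"jaw": 255},{"offset": [0,0.001,0],"yaw": 0,"jaw": 255},{"offset": [0,0.0015,0],"yaw": 0,"jaw": 255},{"offset": [0,0.0015,0],"yaw": 0,"jaw": 255}])

```text
clock: 13.87
position: [0.521, -0.001, 0.1577]
ee_rot: [0.286, -0.647, 0.647, -0.286]
ft_force: [-0.6, -1.3, 4.9]
grip_width: 0.197
```

Emit:
move_arm(increments=[{"offset": [0,0.0002,0],"yaw": 0,"jaw": 255},{"offset": [0,0.0004,0],"yaw": 0,"jaw": 255},{"offset": [0,0.0005,0],"yaw": 0,"jaw": 255},{"offset": [0,0.0005,0],"yaw": 0,"jaw": 255}])

```text
clock: 14.2
position: [0.521, -0.001, 0.1576]
ee_rot: [0.286, -0.647, 0.647, -0.286]
ft_force: [-0.9, -0.6, 7.2]
grip_width: 0.199
```

```bash
python3 st.py; python3 -c "
from h import *
for i in range(4): manip.camera('top'); print(manip.get_obs()['ft_force'].round(2), manip.get_obs()['position'].round(4))"
```

```text
14.2 [ 0.521  -0.001   0.1576] xang -132.32595708137805 F [-0.8976 -0.633   7.1909] T [-0.1692  0.3881 -0.826 ] w 0.19871063168354966 q [ 1.2081 -0.9375]
tool y [-0.0001 -0.0008 -1.    ]
[-0.83  0.3   6.91] [ 0.521  -0.0011  0.1576]
[-1.67 -1.33  6.69] [ 0.521  -0.0011  0.1576]
[-2.48 -1.06  6.98] [ 0.521  -0.001   0.1576]
[-1.77 -1.17  6.36] [ 0.521  -0.0011  0.1576]
```

Emit:
move_arm(increments=[{"offset": [0,0.0006,0],"yaw": 0,"jaw": 255},{"offset": [0,0.0008,0],"yaw": 0,"jaw": 255},{"offset": [0,0.0009,0],"yaw": 0,"jaw": 255},{"offset": [0,0.001,0],"yaw": 0,"jaw": 255},{"offset": [0,0.001,0],"yaw": 0,"jaw": 255}])

```text
clock: 14.82
position: [0.521, -0.001, 0.1572]
ee_rot: [0.286, -0.646, 0.647, -0.286]
ft_force: [-4.0, -1.7, 9.7]
grip_width: 0.198
```

```bash
python3 -c "
from h import *
for i in range(4): print(manip.get_obs()['ft_force'].round(2), manip.get_obs()['position'].round(4));manip.camera('top')"
```

```text
[-4.04 -1.71  9.66] [ 0.521  -0.001   0.1572]
[-3.58 -0.91  9.2 ] [ 0.521  -0.0011  0.1572]
[-4.24 -1.34  9.58] [ 0.521  -0.001   0.1572]
[-3.1  -1.36 10.15] [ 0.521  -0.0011  0.1572]
```

About 10 N reads steadily, with roughly 0.6 mm of arm deflection. Now I'll turn clockwise while holding that offset.

Emit:
move_arm(increments=[{"offset": [0,0.0006,0],"yaw": 2,"jaw": 255},{"offset": [0,0.0006,0],"yaw": 5,"jaw": 255},{"offset": [0,0.0006,0],"yaw": 9,"jaw": 255},{"offset": [0,0.0006,0],"yaw": 13,"jaw": 255},{"offset": [0,0.0006,0],"yaw": 17,"jaw": 255},{"offset": [0,0.0006,0],"yaw": 21,"jaw": 255},{"offset": [0,0.0006,0],"yaw": 25,"jaw": 255},{"offset": [0,0.0006,0],"yaw": 28,"jaw": 255},{"offset": [0,0.0006,0],"yaw": 30,"jaw": 255},{"offset": [0,0.0006,0],"yaw": 30,"jaw": 255}])

```text
clock: 15.85
position: [0.5206, -0.0004, 0.1572]
ee_rot: [0.109, -0.698, 0.699, -0.108]
ft_force: [-5.8, -0.6, 10.2]
grip_width: 0.197
```

```bash
python3 st.py
```

```text
15.85 [ 0.5206 -0.0004  0.1572] xang -162.3595071683245 F [-5.8253 -0.559  10.2386] T [ 0.0823  1.1101 -0.0364] w 0.19680772395692905 q [ 1.2051 -1.4516]
tool y [-0.0006 -0.0013 -1.    ]
```

Emit:
move_arm(increments=[{"offset": [0,0.0005,0],"yaw": 3,"jaw": 255},{"offset": [0,0.0005,0],"yaw": 7,"jaw": 255},{"offset": [0,0.0005,0],"yaw": 11,"jaw": 255},{"offset": [0,0.0005,0],"yaw": 15,"jaw": 255},{"offset": [0,0.0005,0],"yaw": 19,"jaw": 255},{"offset": [0,0.0005,0],"yaw": 23,"jaw": 255},{"offset": [0,0.0005,0],"yaw": 27,"jaw": 255},{"offset": [0,0.0005,0],"yaw": 31,"jaw": 255},{"offset": [0,0.0005,0],"yaw": 34,"jaw": 255},{"offset": [0,0.0005,0],"yaw": 34,"jaw": 255}])

```text
clock: 16.68
position: [0.5205, 0.0005, 0.1571]
ee_rot: [-0.101, -0.699, 0.7, 0.101]
ft_force: [-2.6, -0.1, 7.0]
grip_width: 0.198
```

```bash
python3 st.py
```

```text
16.6833 [0.5205 0.0005 0.1571] xang 163.58222844397056 F [-2.6209 -0.0855  6.9624] T [0.2191 0.4559 0.0961] w 0.19831383975346786 q [ 1.2022 -2.0357]
tool y [-0.0005 -0.0012 -1.    ]
```

Emit:
move_arm(increments=[{"offset": [0,0.0004,0],"yaw": 3,"jaw": 255},{"offset": [0,0.0004,0],"yaw": 6,"jaw": 255},{"offset": [0,0.0004,0],"yaw": 9,"jaw": 255},{"offset": [0,0.0004,0],"yaw": 12,"jaw": 255},{"offset": [0,0.0004,0],"yaw": 14,"jaw": 255},{"offset": [0,0.0004,0],"yaw": 14,"jaw": 255}])

```text
clock: 17.18
position: [0.5207, 0.0008, 0.1572]
ee_rot: [-0.186, -0.682, 0.683, 0.185]
ft_force: [-0.9, -1.5, 6.0]
grip_width: 0.199
```

```bash
python3 st.py
```

```text
17.1833 [0.5207 0.0008 0.1572] xang 149.57501617007333 F [-0.8717 -1.4671  6.0137] T [-0.1128  0.2065  0.1389] w 0.19884691167188429 q [ 1.2009 -2.277 ]
tool y [ 0.0002 -0.0016 -1.    ]
```

Torque is still low. I'll keep turning to the stop.

Emit:
move_arm(increments=[{"offset": [0,0.0003,0],"yaw": 1,"jaw": 255},{"offset": [0,0.0003,0],"yaw": 2,"jaw": 255},{"offset": [0,0.0003,0],"yaw": 3,"jaw": 255},{"offset": [0,0.0003,0],"yaw": 3,"jaw": 255}])

```text
clock: 17.52
position: [0.5208, 0.0009, 0.1572]
ee_rot: [-0.203, -0.677, 0.678, 0.203]
ft_force: [-1.1, -1.9, 6.0]
grip_width: 0.199
```

```bash
python3 st.py
```

```text
17.5167 [0.5208 0.0009 0.1572] xang 146.6318285363501 F [-1.1013 -1.9003  5.9725] T [-0.2084  0.274   0.3392] w 0.19900749620090316 q [ 1.2005 -2.3283]
tool y [ 0.0005 -0.0023 -1.    ]
```

Emit:
move_arm(increments=[{"offset": [0,0.0003,0],"yaw": 1,"jaw": 255},{"offset": [0,0.0003,0],"yaw": 2,"jaw": 255},{"offset": [0,0.0003,0],"yaw": 3,"jaw": 255},{"offset": [0,0.0003,0],"yaw": 3,"jaw": 255}])

```text
clock: 17.85
position: [0.5212, 0.0006, 0.1573]
ee_rot: [-0.221, -0.671, 0.673, 0.219]
ft_force: [1.2, -4.4, 5.3]
grip_width: 0.195
```

```bash
python3 st.py
```

```text
17.85 [0.5212 0.0006 0.1573] xang 143.74430036399633 F [ 1.1803 -4.4117  5.2653] T [-0.9165 -0.2492  1.4676] w 0.1953998233638991 q [ 1.1996 -2.3789]
tool y [ 0.0017 -0.0037 -1.    ]
```

Torque is 1.5 N m, above the 0.5 needed to turn it, so it's at the red stop. I'll relax the wind-up and release.

Emit:
move_arm(increments=[{"offset": [0,0,0],"yaw": -0.8,"jaw": 255},{"offset": [0,0,0],"yaw": -0.8,"jaw": 255},{"offset": [0,0,0],"yaw": -0.8,"jaw": 255}], squeeze=20)

```text
clock: 18.1
position: [0.5212, 0.0006, 0.1572]
ee_rot: [-0.216, -0.672, 0.675, 0.214]
ft_force: [1.1, -2.9, 3.6]
grip_width: 0.202
```

Emit:
move_arm(increments=[{"offset": [0,0,0],"yaw": 0,"jaw": 140},{"offset": [0,0,0],"yaw": 0,"jaw": 80},{"offset": [0,0,0],"yaw": 0,"jaw": 0},{"offset": [0,0,0],"yaw": 0,"jaw": 0},{"offset": [0,0,0],"yaw": 0,"jaw": 0},{"offset": [0,0,0],"yaw": 0,"jaw": 0},{"offset": [0,0,0],"yaw": 0,"jaw": 0},{"offset": [0,0,0],"yaw": 0,"jaw": 0}])

```text
clock: 18.77
position: [0.5212, 0.0006, 0.1572]
ee_rot: [-0.216, -0.673, 0.675, 0.214]
ft_force: [-0.2, -1.3, 0.4]
grip_width: 0.997
```

```bash
python3 st.py
```

```text
18.7667 [0.5212 0.0006 0.1572] xang 144.58637181855104 F [-0.1682 -1.2681  0.3857] T [-0.0131 -0.06   -0.0191] w 0.9970822827082512 q [ 1.1996 -2.3645]
tool y [ 0.0015 -0.0038 -1.    ]
```

Emit:
move_arm(increments=[{"offset": [0,-0.02,0],"yaw": 0,"jaw": 0},{"offset": [0,-0.05,0],"yaw": 0,"jaw": 0},{"offset": [0,-0.09,0],"yaw": 0,"jaw": 0},{"offset": [0,-0.13,0],"yaw": 0,"jaw": 0},{"offset": [0,-0.16,0],"yaw": 0,"jaw": 0},{"offset": [-0.145,-0.16,0.204],"yaw": 0,"jaw": 0},{"offset": [-0.145,-0.16,0.204],"yaw": 0,"jaw": 0},{"offset": [-0.145,-0.16,0.204],"yaw": 0,"jaw": 0},{"offset": [-0.145,-0.16,0.204],"yaw": 0,"jaw": 0},{"offset": [-0.145,-0.16,0.204],"yaw": 0,"jaw": 0}])

```text
clock: 19.6
position: [0.5205, -0.2091, 0.3183]
ee_rot: [-0.216, -0.672, 0.675, 0.214]
ft_force: [0.3, 0.1, 0.2]
grip_width: 1.002
```

Emit:
move_arm(increments=[{"offset": [-0.05,0,0.07],"yaw": 0,"jaw": 0},{"offset": [-0.05,0,0.07],"yaw": 0,"jaw": 0},{"offset": [-0.05,0,0.07],"yaw": 0,"jaw": 0},{"offset": [-0.05,0,0.07],"yaw": 0,"jaw": 0},{"offset": [-0.05,0,0.07],"yaw": 0,"jaw": 0},{"offset": [-0.05,0,0.07],"yaw": 0,"jaw": 0}])

```text
clock: 20.1
position: [0.5211, -0.2937, 0.3188]
ee_rot: [-0.216, -0.673, 0.675, 0.213]
ft_force: [-0.9, 0.1, 0.1]
grip_width: 1.001
```

```bash
python3 st.py; python3 - <<'E'
from h import *
p=manip.camera("scene"); a=p["pixels"][165:265,235:345]
q=manip.camera("top"); b=q["pixels"][180:280,225:335]
cv2.imwrite("pics/final.png",cv2.resize(np.hstack([a,b])[:,:,::-1],None,fx=3.6,fy=3.6,interpolation=cv2.INTER_CUBIC))
for r in manip.spot_point(p,"grip")[:3]: print(r, by_depth(p,*r["centre"]))
v,u=np.mgrid[210:240,262:300]; X=[]
for p_,(y0,y1,x0,x1) in((p,(165,230,260,310)),(q,(205,250,255,305))):
    T=[]
    for vv in range(y0,y1):
        for uu in range(x0,x1):
            c=p_["pixels"][vv,uu].astype(int); P=by_depth(p_,uu,vv)
            if c[0]-max(c[1],c[2])>25 and P[2]>.17 and np.hypot(P[0]-.5215,P[1])<.05: T.append(P)
    T=np.array(T); print(len(T)); 
    if len(T)>5: 
        t=T[T[:,2]>np.percentile(T[:,2],90)-.006]; w,V=np.linalg.eigh(np.cov(t[:,:2].T)); print("top z",np.median(t[:,2]),t.mean(0),np.degrees(np.arctan2(V[1,1],V[0,1])))
E
```

```text
20.1 [ 0.5211 -0.2937  0.3188] xang 144.6986893362992 F [-0.8718  0.0816  0.1122] T [ 0.0343 -0.0028  0.0261] w 1.0011436486964287 q [ 1.5489 -1.8127]
tool y [ 0.0023 -0.0038 -1.    ]
{'centre': [340.0, 131.5], 'confidence': 0.64} [0.31024804 0.14178125 0.18476617]
{'centre': [283.4, 227.8], 'confidence': 0.6} [ 0.53673151 -0.00631464  0.0393756 ]
{'centre': [198.1, 144.0], 'confidence': 0.52} [ 0.37054941 -0.2414359   0.19031725]
113
top z 0.20774702923539867 [0.52423099 0.00105267 0.20782306] 148.89027835825433
128
top z 0.2085267645752671 [0.52122527 0.00201463 0.20845039] 147.37992171969515
```

View pics/final.png

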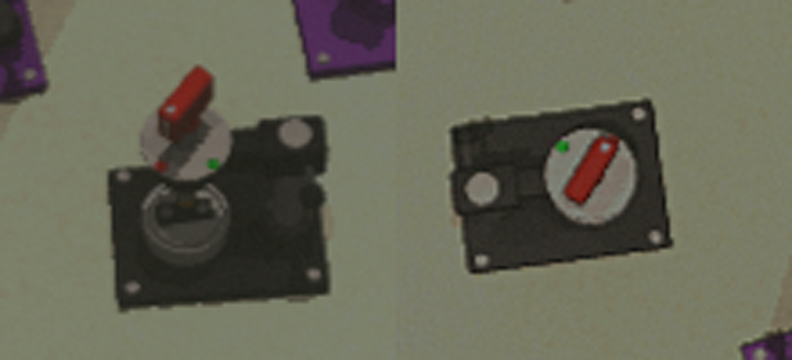

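The final picture shows the pointer over the red dot (left view, about (165,150)). The bar top is at 0.208 m, a drop of about 45 mm that matches the hand's 44.5 mm, so it held after release. The badge is still seated in the nest, at about (185,210).

```bash
python3 -c "
from h import *
print(manip.hand_in())"
```

```text
the job is handed in; nothing more can be done
None
```

The magnet back is clamped and the job is handed in. I turned the red grip anticlockwise to the green stop and slid the plunger down about 44.5 mm until the foot pressed on the magnet back. Still pressing, I turned it clockwise to the red stop, then let go and backed the arm away. It took about 20 s of the 54 s allowed.

**Force:** The wrist read 9.5 to 10 N before locking. While turning it was 10.2 N partway round and then 5 to 7 N as the lock took up load, with the height unchanged to about 0.1 mm. I could not measure the foot's force after letting go. From the unchanged height I put it at roughly 9 to 11 N.

**Last checks:**
- **Lock:** The turning torque rose to about 1.5 N m at the red stop. Afterwards the pointer lay over the red dot, at about -32° against roughly -34° measured for the dot.
- **Holding:** The bar top stood at 0.208 m, down from 0.253 m. That matches the hand's travel, so the plunger stayed down when I let go.
- **Badge:** It still looked seated in the nest by eye. I did not measure its position.
- **Other things on the table:** I felt no contact with any of them, but I did not check them one by one in the final picture.

**What disagreed:**
- **Tool height:** The reported height was about 40 mm lower than the cameras showed. My first grasp therefore closed in empty air just above the bar, touching nothing. I went by the cameras after that.
- **Final grip detection:** In the last picture the trained network did not find the clamped grip, so that check rests on colour and depth instead.

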